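# Close the bayonet cap of the pressure-filter holder

## Task

Close the steel pressure-filter holder: push its cap straight down until it is seated on the slotted collar, then push one of the cap's two blue handles round clockwise (seen from above) until its pin reaches the end of the L-shaped slot and the cap is locked. Only push with the fingers: do not pinch a handle and do not pull the cap up. Leave the cup under the outlet and everything else on the bench where it is.

Things in the scene. Friction and masses are not known exactly. Their poses are not given: they have to be found in the camera images.
- holder: stainless pressure-filter holder, fixed to the bench: round foot 144 mm across, three legs, flange 112 mm across at 74 to 86 mm up, and on top an upright collar 84 mm across, 108 to 150 mm up, with two L-shaped slots 11 mm wide. Origin: underside of the foot, on the collar's axis; z up, x towards the brass hose barb (95 mm up, 54 mm from the axis)
- press (a joint): how far the cap is pushed down: 0 = pins just inside the slots' mouths, 0.018 m = fully down, the cap's flange on the collar, pins at the slots' corners. Starts at 0 to 0.005. Rubber rings keep it where it is left; pushing it takes 5 to 12 N. The slots let it turn only when it is down by more than about 0.0165
- turn (a joint): how far the cap is turned, clockwise seen from above: 0 = pins in the upright legs, about 1.05 to 1.07 rad = pins at the ends of the level legs, locked (green dot). About 0.03 rad of play at either end. Stiff, about 3 N at a handle; stays where it is left
- cap_top (a point): middle of the black pressing pad (44 mm across) on top of the steel cap (85 mm across), on the barrel's axis; 185 mm above the bench when joint press is 0, 167 mm when the cap is down. The cap's frame turns with it; its z points up
- left_handle (a point): centre of the blue handle 72 mm from the axis on the cap's +y side: a bar 36 mm long (54 to 90 mm from the axis), 15 mm high, 19 mm wide over its black rubber flanks, on the end of a 9 mm steel pin through the slot. 142 mm above the bench when press is 0, 124 mm when down. Site axes: y out along the bar, z up, x across it, the way it moves when turned clockwise
- right_handle (a point): centre of the other blue handle, the same size, opposite the first (on the cap's -y side); turned clockwise it moves along -x of its point
- lock_mark_left (a point): where the centre of the left handle stands when the cap is locked (72 mm from the axis, 124 mm above the bench); fixed to the holder. Each slot goes down from its open mouth (red dot, at the holder's +y and -y), then from its lower end 60 degrees level and clockwise seen from above to the green dot
- filtrate_cup: loose grey weighing cup, 47 mm across, 39 mm high, standing on the foot under the outlet; origin under its centre; leave it
- empty_cup: loose weighing cup, 51 mm across, 39 mm high, on the bench beside the holder; origin under its centre; leave it
- beaker: loose glass beaker, 53 mm across, 69 mm high, behind the holder; origin under its centre; leave it
- spatula: loose spatula 195 mm long, 8 mm high, lying in front of the balance; leave it
- marker: loose marker pen 134 mm long, 13 mm thick, lying in front of the hotplate; leave it
- micropipette: loose pipette, 259 mm long, lying at the far left; leave it
- sample_cup_2: loose weighing cup 55 mm across, 39 mm high, right of the balance; leave it
- weight_0: loose steel weight 23 mm across, 48 mm high, right of the balance; leave it
- weight_1: loose steel weight 19 mm across, 40 mm high, right of the balance; leave it

How it is judged:
On the way, in this order (a step that is already met when the one before it is completed fails the run):
1. the cap is pushed down onto the collar, not yet turned (value of joint press above 0.0163 m and value of joint turn below 0.3 rad), for 0.1 s.
2. the cap is turned to the locked end of the slot (value of joint press above 0.0155 m and value of joint turn above 0.97 rad), for 0.2 s.
At the end, for the whole second after the job is handed in: The cap is down (joint press above 0.0155 m of 0.018), turned to the locked end (joint turn above 0.97 rad of about 1.05) and at rest, and every loose thing stands within 15 mm of where it was (all of step 2 and velocity of joint turn between -0.05 and 0.05 rad/s and distance of each of filtrate_cup, empty_cup, beaker, spatula, marker, micropipette, sample_cup_2, weight_0, weight_1 from where it was at the start of the episode below 0.015 m); the robot touches nothing.
It fails at once if the cap is pulled up out of the collar (value of joint press below -0.005 m).
It fails at once if a handle is pinched (fingers press with more than 2 N on both its flanks at once) (contact force between each of turn_c2, turn_c3 and the fingers above 2 N or contact force between each of turn_c4, turn_c5 and the fingers above 2 N).
It fails at once if a bystander is lifted, knocked or shifted by 15 mm (distance of any of filtrate_cup, empty_cup, beaker, spatula, marker, micropipette, sample_cup_2, weight_0, weight_1 from where it was at the start of the episode above 0.015 m).
It also fails if it takes over 48 s, if anything falls off the work surface, if the arm or the gripper's body presses on something with over 40 N, if the wrist force passes 120 N, or if a joint passes its speed limit or range.

## Robot

A 6-joint arm with a two-finger parallel gripper is mounted at the origin on a cart in front of the work surface, level with it; the furniture and walls round the work are solid. World frame = base frame: x ahead of the robot, y to its left, z up, the work surface at z = 0. Lengths are in m, angles in rad, forces in N, time in s.
With the tool pointing down it reaches from about 0.35 to 0.775 m from the base axis. Payload 7.3 kg.
Tool frame: the origin (TCP) lies midway between the tips of the shut fingers; the grasp point (between the pads) lies 19 mm behind it; x points along the fingers, z is the direction in which the jaws open and shut, and the axes are right-handed (so a half turn about x gives the same grasp; the last joint's range is limited). The gripper opens to 92 mm and grips with 3 to 60 N. Pads are 19 mm wide; open, the fingers measure 130 mm over their backs; the gripper's body (75 mm by 190 mm) begins 47 mm behind the grasp point.
Start: joints at [-1.366, 0.342, 1.524, -0, 1.275, -0.146], TCP at [0.18, -0.493, 0.227] pointing down, gripper open.
Joint ranges: [-2.53, 2.53], [-0.77, 2.02], [0.04, 2.7], [-1, 4.14], [0.28, 2.66], [-3.11, 3.11]. Speed limits (rad/s): [2.57, 2.57, 3.14, 3.14, 3.14, 3.14].

## Interface

Orientations are given as a unit quaternion [w, x, y, z].
In Python, from workcell import bot, fingers, kinematics, eyes, ticket gives the robot as it stands. Calls block until the motion is done:
- bot.movep(position, orientation): joint-space move of the TCP to a pose.
- bot.line_to(position, max_speed=0.15, rotation=None, contact_N=None): straight line of the TCP; rotation=None keeps the orientation; max_speed is the mean speed in m/s. With contact_N (N) it stops when the force on the tool has changed by that much, and returns True; else False.
- bot.movej(angles): joint-space move.
- fingers.gripper_to(opening, newtons=None): finger opening in m; newtons is the grip in N (None keeps the last); returns when the fingers have stopped.
- bot.hold(seconds).
- kinematics.inverse_kinematics(position, orientation): joint angles nearest the present ones, or None.
- bot.state(): the state.
- eyes.camera(name): name is "scene" or "top" or "wrist"; returns (picture, depth): 480x640x3 uint8, red, green, blue; 480x640 float32, m along the optical axis (not along the pixel's ray), 0 where there is no reading.
- eyes.calibration(name): a dict with "fx", "fy", "cx", "cy" (pixels), "pose" (4x4, takes a point from camera to world coordinates). Camera axes: x right, y down, z forward; pixel columns grow to the right and rows downward; lengths in m; the calibration is good to about 2 mm. The wrist camera is an equidistant fisheye: a pixel r from the principal point sees the ray r / f radians off the axis. A picture is of the moment at which its call begins: read the wrist's pose just before it. calibration takes no time and is no camera call; for the wrist camera it gives the pose at the moment of the call.
A pose or a line that the arm cannot do raises bot.PlanningError and nothing moves.
- ticket.hand_in(): hands the job in, once; it reports no verdict.
The state is a dict: "t": time; "joints": joint angles; "joint_vel": joint speeds; "effort": joint torques, N m; "ee_pos": TCP position; "ee_rot": TCP orientation; "contact_force": force on the tool from outside, world axes, zero at the start; "torque": the same for the moment, N m; "gripper_width": finger opening in m.
Only numpy, scipy, OpenCV 4.12 (cv2) and the standard library are available. Lean on these libraries where they do the work, as an engineer would, in place of code of your own. Each camera call takes 0.05 s, during which the arm holds its last target. There are 200 camera calls.

## Working session

There is one attempt and no reset: what is moved stays moved. The work goes in short steps, each a Python script; the robot and the scene stay as the last script left them, time stands still between calls to the robot, and variables do not carry over. Pictures are saved under pics/ and viewed, about 8 in all and at most 12, crops included, and the job is handed in when it is done.

```bash
ls; mkdir -p pics; python3 - <<'E'
from workcell import bot, fingers, kinematics, eyes, ticket
import cv2,numpy as np
for n in("scene","top"):
    p,d=eyes.camera(n); cv2.imwrite(f"pics/{n}0.png",p[:,:,::-1]); np.save(f"pics/{n}0.npy",d)
    c=eyes.calibration(n); print(n,c["fx"],c["fy"],c["cx"],c["cy"]); print(np.round(c["pose"],3))
s=bot.state(); print(s["t"],s["ee_pos"],s["ee_rot"],s["contact_force"],s["gripper_width"])
E
```

```text
pics
scene 535.3680849654683 535.3680849654683 320.68382744202705 234.58707277648514
[[-0.545 -0.369  0.753 -0.609]
 [-0.838  0.257 -0.481  0.812]
 [-0.016 -0.893 -0.449  0.825]
 [ 0.     0.     0.     1.   ]]
top 464.1892283781681 464.1892283781681 316.7863060786808 239.66784968656066
[[-0.002 -0.972  0.234  0.261]
 [-1.     0.002 -0.002  0.075]
 [ 0.002 -0.234 -0.972  1.333]
 [ 0.     0.     0.     1.   ]]
0.1 [ 0.18038236 -0.49267125  0.22612458] [ 0.57923379  0.40541782  0.57991851 -0.40474575] [-0.29562455  0.12994342 -0.64292447] 0.09175940652248438
```

View pics/scene0.png

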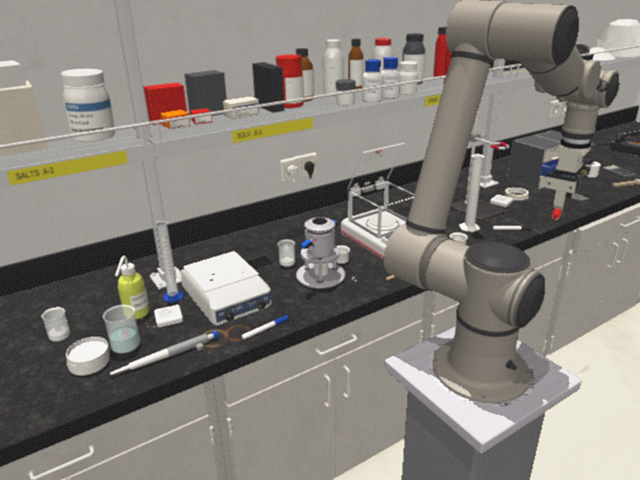

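View pics/top0.png

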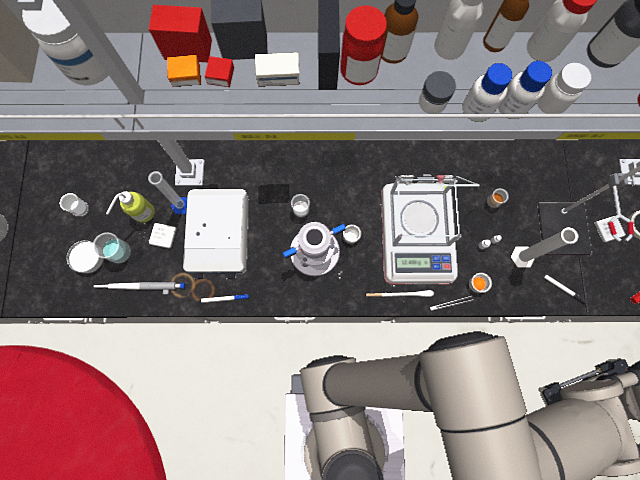

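The scene view shows the holder at about (320,250). In the top view the pad is near (314,238), with blue handles at (290,253) and (338,229), the empty cup at (351,234) and the beaker at (300,204). Next I'll measure them.

```bash
cat > h.py <<'E'
from workcell import bot, fingers, kinematics, eyes, ticket
import cv2,numpy as np
def ray(c,u,v):
    P=np.array(c["pose"]); d=np.array([(u-c["cx"])/c["fx"],(v-c["cy"])/c["fy"],1.]); return P[:3,3],P[:3,:3]@d
def onplane(c,u,v,z):
    o,d=ray(c,u,v); return o+d*(z-o[2])/d[2]
def cloud(c,d):
    v,u=np.indices(d.shape); p=np.stack([(u-c["cx"])/c["fx"]*d,(v-c["cy"])/c["fy"]*d,d],-1); P=np.array(c["pose"]); return p@P[:3,:3].T+P[:3,3]
def blue(p): return cv2.inRange(cv2.cvtColor(p,cv2.COLOR_RGB2HSV),(105,150,60),(125,255,255))
E
python3 - <<'E'
from h import *
p=cv2.imread("pics/top0.png")[:,:,::-1].copy(); d=np.load("pics/top0.npy"); c=eyes.calibration("top"); W=cloud(c,d)
m=blue(p); m[:, :270]=0; m[:,370:]=0; m[:200]=0;m[300:]=0
n,l,s,ce=cv2.connectedComponentsWithStats(m)
H=[]
for i in range(1,n):
    if s[i,4]>10:
        q=W[l==i]; print(s[i],ce[i],np.median(q,0),q[:,2].min(),q[:,2].max(), onplane(c,*ce[i],.149))
R=W[200:290,270:370].reshape(-1,3); col=p[200:290,270:370].reshape(-1,3)
for a,b in((.172,.21),(.155,.172),(.12,.155),(.08,.1),(.03,.06)):
    k=(R[:,2]>a)&(R[:,2]<b); print(a,b,k.sum(),R[k].mean(0) if k.any() else 0)
t=(R[:,2]>.172)&(R[:,2]<.21)
print("top z hist",np.histogram(R[t,2],8)); 
dark=t&(col.max(1)<70); print("pad",dark.sum(),np.median(R[dark],0) if dark.any() else 0)
k=(R[:,2]>.16)
(cx,cy),r=cv2.minEnclosingCircle(R[k][:,:2].astype(np.float32)); print("cap circle",cx,cy,r)
cv2.imwrite("pics/c.png",cv2.resize(p[195:285,270:370,::-1],None,fx=6,fy=6,interpolation=cv2.INTER_CUBIC))
E
```

```text
[332 224  14  10  69] [338.39130435 228.14492754] [0.5771807  0.0159699  0.14933355] -0.0014461022945222446 0.15458073863062016 [0.5774808  0.01498007 0.149     ]
[283 248  14  10  73] [289.06849315 251.95890411] [0.51314547 0.14450629 0.14983887] 0.14026333924312562 0.15510191178677823 [0.51343576 0.14441487 0.149     ]
0.172 0.21 843 [0.54432054 0.08007743 0.18061202]
0.155 0.172 18 [0.53487635 0.08094417 0.16801548]
0.12 0.155 313 [0.5346412  0.08103644 0.14613767]
0.08 0.1 363 [0.51963644 0.07626548 0.08728212]
0.03 0.06 135 [0.62559804 0.04552435 0.04114071]
top z hist (array([ 54, 128, 157, 142, 153, 135,  62,  12]), array([0.17203908, 0.17442597, 0.17681285, 0.17919974, 0.18158663,
       0.18397352, 0.1863604 , 0.18874729, 0.19113418]))
pad 63 [0.54413655 0.07925697 0.18547189]
cap circle 0.4258507192134857 0.07559515535831451 0.1649848371744156
```

View pics/c.png

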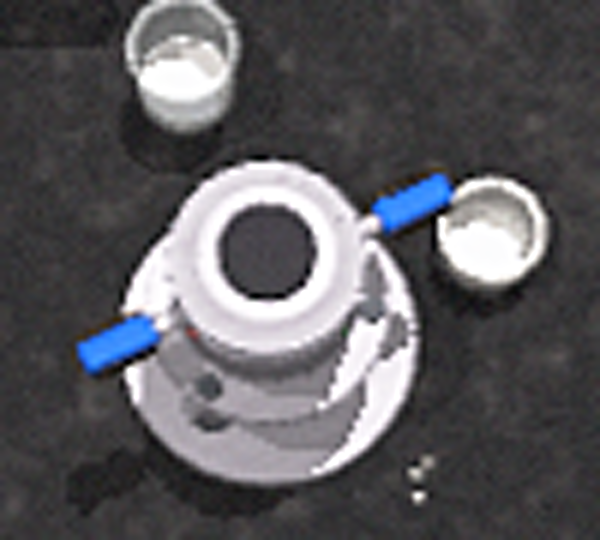

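The crop shows the pad centred near crop pixel (268,250), with the handles up at both slot mouths; the left handle has free space on its clockwise side. The midpoint of the handles, (0.5455, 0.0797), agrees with the pad, and both radii are about 72 mm. I'll check clearances for the approach next.

```bash
cat >> h.py <<'E'
from scipy.spatial.transform import Rotation as Ro
A=np.array([.5453,.0797])
def quat(psi):
    z=np.array([np.cos(psi),np.sin(psi),0]); x=np.array([0,0,-1.]); y=np.cross(z,x)
    q=Ro.from_matrix(np.stack([x,y,z],1)).as_quat(); return q[[3,0,1,2]]
def at(th,r,side): # point r along bar at polar angle th, offset 'side' counter-clockwise of it
    return A+r*np.array([np.cos(th),np.sin(th)])+side*np.array([-np.sin(th),np.cos(th)])
E
python3 - <<'E'
from h import *
for n in("top","scene"):
    d=np.load(f"pics/{n}0.npy"); c=eyes.calibration(n); W=cloud(c,d)[d>0]
    for x0 in(.4,.5,.6,.7):
        print(n,x0,[round(float(W[k][:,2].max()),2) if (k:=(W[:,0]>x0)&(W[:,0]<x0+.1)&(W[:,1]>y)&(W[:,1]<y+.1)&(W[:,2]<.6)).any() else None for y in np.arange(-.6,.5,.1)])
th=np.radians(115.6)
for k in range(-4,4):
  psi=th+np.pi/2*k
  print(k,[None if (q:=kinematics.inverse_kinematics([*p,z],quat(psi+f))) is None else np.round(q,2).tolist() for p,z,f in((A,.25,0),(at(th,.072,.05),.115,0),(at(th-1.1,.072,.03),.115,-1.1))])
E
```

```text
top 0.4 [0.02, 0.04, 0.08, 0.09, 0.09, 0.01, 0.09, 0.09, 0.08, 0.08, 0.08]
top 0.5 [0.27, 0.05, 0.08, 0.17, 0.17, 0.15, 0.19, 0.19, 0.09, 0.09, 0.09]
top 0.6 [0.02, 0.06, 0.32, 0.33, 0.32, 0.04, 0.08, 0.07, 0.09, 0.09, 0.24]
top 0.7 [0.49, 0.54, 0.56, 0.57, 0.51, 0.49, 0.49, 0.49, 0.49, 0.49, 0.6]
scene 0.4 [0.01, 0.04, 0.04, -0.75, 0.08, 0.01, 0.17, 0.15, 0.08, 0.08, 0.08]
scene 0.5 [0.26, 0.02, None, 0.17, 0.17, 0.15, 0.19, 0.19, 0.09, 0.09, 0.09]
scene 0.6 [0.02, 0.0, 0.32, 0.32, 0.32, 0.04, 0.07, 0.43, 0.09, 0.09, 0.23]
scene 0.7 [0.49, 0.54, 0.56, 0.56, 0.51, 0.49, 0.49, 0.49, 0.49, 0.49, 0.6]
-4 [[0.01, 0.37, 1.41, -0.0, 1.36, -2.01], [0.1, 0.4, 1.79, -0.0, 0.96, -1.92], [0.14, 0.56, 1.5, -0.0, 1.08, -0.78]]
-3 [[0.01, 0.37, 1.41, -0.0, 1.36, 2.7], [0.1, 0.4, 1.79, -0.0, 0.96, 2.79], [0.14, 0.56, 1.5, -0.0, 1.08, -2.35]]
-2 [[0.01, 0.37, 1.41, -0.0, 1.36, 1.13], [0.1, 0.4, 1.79, -0.0, 0.96, 1.22], [0.14, 0.56, 1.5, -0.0, 1.08, 2.36]]
-1 [[0.01, 0.37, 1.41, -0.0, 1.36, -0.44], [0.1, 0.4, 1.79, -0.0, 0.96, -0.35], [0.14, 0.56, 1.5, -0.0, 1.08, 0.79]]
0 [[0.01, 0.37, 1.41, -0.0, 1.36, -2.01], [0.1, 0.4, 1.79, -0.0, 0.96, -1.92], [0.14, 0.56, 1.5, -0.0, 1.08, -0.78]]
1 [[0.01, 0.37, 1.41, -0.0, 1.36, 2.7], [0.1, 0.4, 1.79, -0.0, 0.96, 2.79], [0.14, 0.56, 1.5, -0.0, 1.08, -2.35]]
2 [[0.01, 0.37, 1.41, 0.0, 1.36, 1.13], [0.1, 0.4, 1.79, 0.0, 0.96, 1.22], [0.14, 0.56, 1.5, -0.0, 1.08, 2.36]]
3 [[0.01, 0.37, 1.41, -0.0, 1.36, -0.44], [0.1, 0.4, 1.79, -0.0, 0.96, -0.35], [0.14, 0.56, 1.5, -0.0, 1.08, 0.79]]
```

```bash
python3 - <<'E'
from h import *
th=np.radians(115.6); q=quat(th-np.pi/2)
s=bot.state(); bot.line_to([*s["ee_pos"][:2],.42],max_speed=.2)
fingers.gripper_to(0.0,10)
bot.movep([*A,.42],q); bot.line_to([*A,.20],max_speed=.15)
p,d=eyes.camera("scene"); cv2.imwrite("pics/s1.png",p[120:320,220:440,::-1].repeat(3,0).repeat(3,1))
print(bot.state()["t"],bot.state()["gripper_width"])
print(bot.line_to([*A,.160],max_speed=.015,contact_N=28))
s=bot.state(); print(s["t"],s["ee_pos"],s["contact_force"])
E
```

```text
6.7333 0.00028090755992064257
True
8.8333 [0.54537217 0.07972511 0.16715472] [-1.60757285  1.0768257   7.52270847]
```

View pics/s1.png

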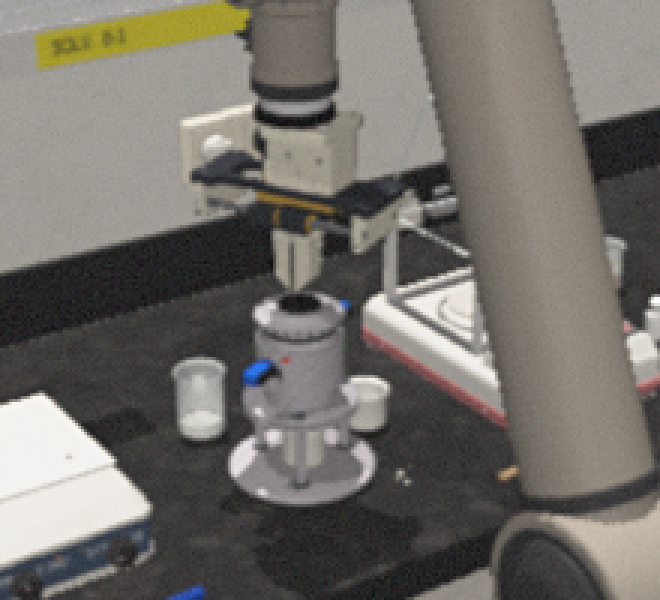

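The fingers are centred over the pad and the stop was at z = 0.1672, which matches the seated height of 0.167. I'll press once more to confirm, then push the left handle round.

```bash
python3 - <<'E'
from h import *
th=np.radians(115.6); q=quat(th-np.pi/2)
print(bot.line_to([*A,.162],max_speed=.015,contact_N=30)); bot.hold(.2)
s=bot.state(); print(s["ee_pos"][2],s["contact_force"])
bot.line_to([*A,.205]); P=at(th,.072,.052)
bot.line_to([*P,.205])
p,d=eyes.camera("top"); c=eyes.calibration("top"); m=blue(p); m[:, :270]=0; m[:,370:]=0; m[:200]=0;m[300:]=0
n,l,st,ce=cv2.connectedComponentsWithStats(m)
for i in range(1,n):
    if st[i,4]>10: print(st[i],onplane(c,*ce[i],.131))
print(bot.line_to([*P,.116],max_speed=.08,contact_N=10))
s=bot.state(); print(s["t"],s["ee_pos"],s["contact_force"])
print(bot.line_to([*at(th,.072,.031),.116],max_speed=.04,contact_N=10))
s=bot.state(); print(s["t"],s["ee_pos"],s["contact_force"])
E
```

```text
True
0.16714653819673364 [-2.77265434 -0.03959034  7.19705855]
[332 225  13  11  70] [0.57754859 0.01495468 0.131     ]
False
11.7833 [0.46765008 0.12218602 0.11646695] [-1.65305849  0.43758761 -0.38380996]
False
12.4583 [0.48607552 0.13126918 0.11582875] [-0.72354187  0.14825039 -0.61650918]
```

The right handle fits z = 0.131 at the same xy, so the cap is down. Now the arc push.

```bash
python3 - <<'E'
from h import *
th=np.radians(115.6)
for a in list(np.radians(np.arange(5,56,5)))+list(np.radians([58,61,63])):
    t=th-a
    hit=bot.line_to([*at(t,.072,.0285),.116],max_speed=.04,rotation=quat(t-np.pi/2),contact_N=18)
    s=bot.state(); print(round(np.degrees(a)),hit,round(s["t"],1),np.round(s["ee_pos"],4),np.round(s["contact_force"],1))
    if hit: break
p,d=eyes.camera("scene"); cv2.imwrite("pics/s2.png",p[120:320,220:440,::-1].repeat(3,0).repeat(3,1))
E
```

```text
5 False 12.8 [0.493  0.137  0.1159] [-0.1  0.8 -0.2]
10 False 13.2 [0.4983 0.1413 0.1159] [-1.1  1.1  0.5]
15 False 13.5 [0.5039 0.1452 0.1159] [-0.6  0.2  0.3]
20 False 13.8 [0.5099 0.1485 0.116 ] [-1.   0.2 -0.3]
25 False 14.1 [0.5161 0.1513 0.116 ] [-0.8  1.1 -1. ]
30 False 14.4 [0.5225 0.1536 0.116 ] [-0.2  0.2 -0. ]
35 False 14.7 [0.529  0.1553 0.116 ] [-0.2  0.8 -0.2]
40 False 15.1 [0.5356 0.1564 0.116 ] [-0.5  0.7 -0.1]
45 False 15.4 [0.5423 0.157  0.116 ] [0.2 0.5 0. ]
50 False 15.7 [0.5491 0.1569 0.116 ] [-0.6 -0.1  0.9]
55 False 16.0 [0.5558 0.1563 0.116 ] [-0.9  0.  -0.5]
58 False 16.2 [0.5597 0.1557 0.116 ] [-0.2  0.9 -0.6]
61 False 16.5 [0.5637 0.1549 0.116 ] [-1.3  1.7  0.3]
63 False 16.8 [0.5664 0.1542 0.116 ] [-0.5  1.1  0.1]
```

View pics/s2.png

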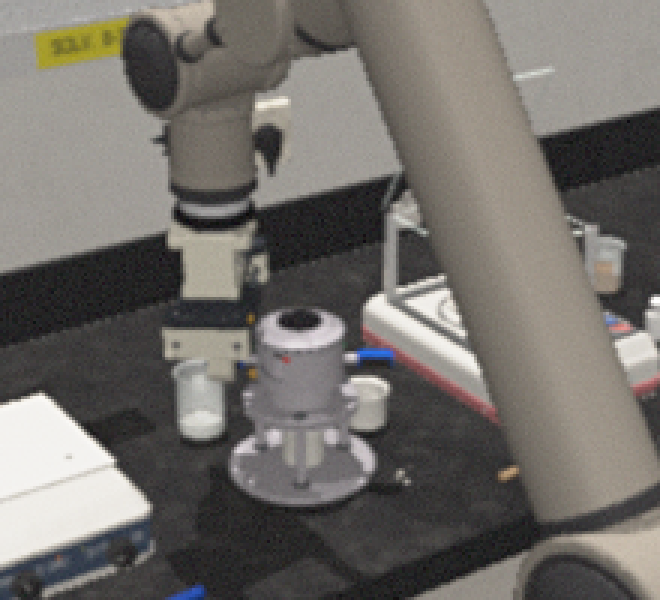

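The cap has turned: the right handle now appears at crop (375,355), towards the robot. The finger's true half-thickness may be smaller than I assumed, so I'll keep going along the arc until the hard stop.

```bash
cat >> h.py <<'E'
def handles():
    p,d=eyes.camera("top"); c=eyes.calibration("top"); m=blue(p); m[:, :270]=0; m[:,370:]=0; m[:190]=0;m[300:]=0
    n,l,st,ce=cv2.connectedComponentsWithStats(m)
    for i in range(1,n):
        if st[i,4]>10:
            v=onplane(c,*ce[i],.131)[:2]-A; print(st[i,4],"r",np.hypot(*v).round(4),"deg",np.degrees(np.arctan2(v[1],v[0])).round(1))
    return p
E
python3 - <<'E'
from h import *
handles()
th=np.radians(115.6)
for a in np.radians(np.arange(65,84,2)):
    t=th-a
    hit=bot.line_to([*at(t,.072,.0285),.116],max_speed=.03,rotation=quat(t-np.pi/2),contact_N=14)
    s=bot.state(); print(round(np.degrees(a)),hit,round(s["t"],1),np.round(s["contact_force"],1))
    if hit: break
handles()
E
```

```text
75 r 0.0738 deg -123.9
65 False 17.1 [-3.9  3.6  0.1]
67 False 17.4 [-8.6  7.1  3.3]
69 False 17.6 [-14.1  12.3   5.8]
71 False 17.9 [-19.8  16.4  10.2]
73 False 18.1 [-25.7  21.5  13.4]
75 False 18.4 [-31.8  26.1  15.2]
77 False 18.6 [-36.9  31.8  18.7]
79 False 18.9 [-43.1  37.1  21.8]
81 False 19.1 [-48.9  43.2  25.7]
83 False 19.4 [-53.3  50.4  27.5]
75 r 0.0733 deg -127.3
```

It was already at the stop (−123.9°, a 59.5° turn). The contact threshold is relative to each line, so the force built up to about 78 N, still below the 120 N limit. I'll back off, rise and check.

```bash
python3 - <<'E'
from h import *
th=np.radians(115.6)
for a,o in((73,.0285),(63,.0285),(63,.055)):
    t=th-np.radians(a); bot.line_to([*at(t,.072,o),.116],max_speed=.05,rotation=quat(t-np.pi/2))
    print(np.round(bot.state()["contact_force"],1))
P=at(t,.072,.055); bot.line_to([*P,.30]); 
bot.line_to([.42,.12,.32])
p=handles(); cv2.imwrite("pics/t3.png",cv2.resize(p[185:285,270:370,::-1],None,fx=6,fy=6,interpolation=cv2.INTER_CUBIC))
p,d=eyes.camera("scene"); cv2.imwrite("pics/s3.png",p[120:320,220:440,::-1].repeat(3,0).repeat(3,1)); print(bot.state()["t"],bot.state()["contact_force"])
E
```

```text
[-25.4  20.7  12.7]
[-1.  -0.2 -0. ]
[ 0.3 -0.3 -0.3]
68 r 0.0742 deg -125.2
23.45 [-0.71640351 -0.22871622  0.5025219 ]
```

View pics/t3.png

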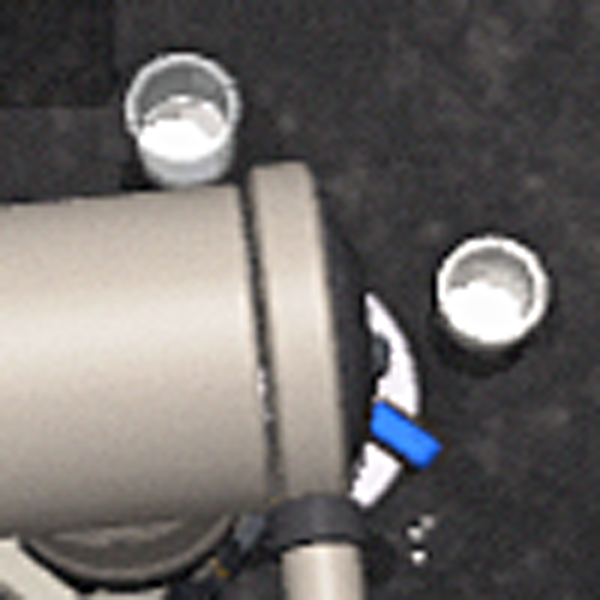

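View pics/s3.png

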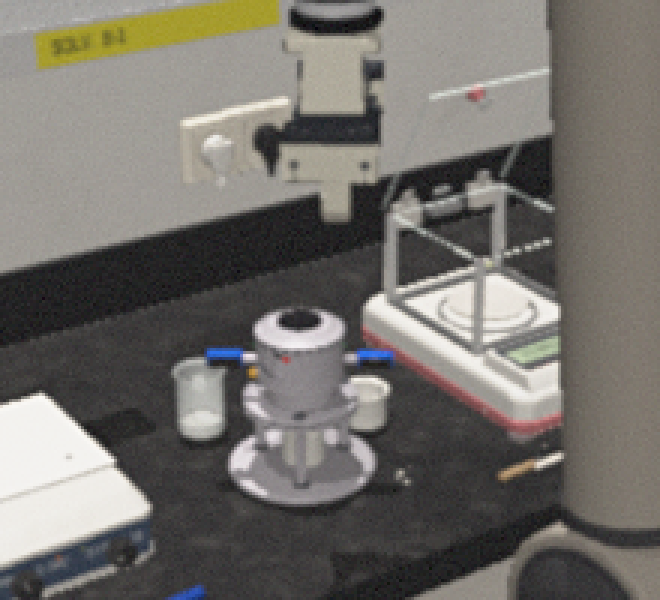

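The cap sits down on the collar, both handles are turned, the cups and beaker have not moved and the gripper is clear. The right handle has turned from −64.3° to −125.2°, about 1.06 rad.

```bash
python3 -c "
from workcell import bot,ticket
bot.hold(.3); ticket.hand_in()"
```

```text
the job is handed in; nothing more can be done
```

The cap is pushed down and locked, and I handed the job in at about 24 s of the 48 s allowed.

- **Press:** I pushed the cap down with the shut fingers. It stopped at z = 0.1671 on two separate pushes, against 0.167 for fully seated.
- **Turn:** I pushed the left handle clockwise to its hard stop. The right handle, as seen from above, went from −64° to −125°, which is about 1.06 rad. The left handle was hidden from the top camera then, but the scene view shows both handles turned and the cap down.
- **Surroundings:** The filtrate cup, empty cup and beaker show no visible movement in the last pictures. I did not measure the other loose items at the end, but the arm worked well away from them. The arm ended clear, with no contact force.

**Excess force at the stop:** the contact limit counts from the start of each short line, so it did not trip. I kept pushing after the stop was reached and the force rose to about 78 N before I backed off. That is under the 120 N wrist limit. It was meant to be finger contact, and no picture shows the gripper body touching anything.

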